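# Set out a stoneware condiment set on its display mat

### The arm

A 7-joint arm with a two-finger parallel gripper is mounted at the origin on the work surface. World frame = base frame: x ahead of the robot, y to its left, z up, the work surface at z = 0. Lengths are in m, angles in rad, forces in N, time in s.
With the tool pointing down it reaches from about 0.4 to 0.9 m from the base axis. Payload 5.5 kg.
Tool frame: the origin (TCP) lies midway between the tips of the shut fingers; the grasp point (between the pads) lies 19 mm behind it; z points along the fingers, y is the line along which they close (so a half turn about z gives the same grasp; the last joint's range is limited). The gripper opens to 92 mm and grips with 3 to 60 N. Pads are 19 mm wide; open, the fingers measure 130 mm over their backs; the gripper's body (75 mm by 190 mm) begins 47 mm behind the grasp point.
Start: joints at [1.574, 0.501, -0.427, 1.55, 0.221, 1.138, -0.21], TCP at [0.167, -0.628, 0.227] pointing down, gripper open.
Joint ranges: [-2.88, 2.88], [-0.31, 2.03], [-1.54, 1.56], [0.2, 2.42], [-1.41, 4.55], [0.19, 2.02], [-2.57, 2.57]. Speed limits (rad/s): [2.57, 2.57, 3.14, 3.14, 3.14, 3.14, 3.14].

### API

Orientations are given as a rotation vector (axis times angle).
In Python, from workcell import bot gives the robot as it stands.
- The arm moves only by the shell command python3 -m crank 'ROWS'. ROWS is JSON, a list of rows, each a list of 3 entries, a list of its own where there are three numbers: the turn, a rotation vector about the tool's x, y, z as a fraction of full scale, then the shift along the tool's x, y, z as a fraction of full scale, then the closure, from -1 (fully open) to 1 (shut). In form: [[[rx, ry, rz], [x, y, z], fingers], ...]. A call has 1 to 8 rows; each row is the pose to reach, as a shift and turn from the pose commanded when the call began, along the tool's axes at that moment, turning the shorter way round; what a row does not reach only later rows make up. Full scale, the value 1, is 25 cm for a shift and 180 degrees for a turn. A row lasts 1/8 s, in which the tool goes at most 62.5 mm and 10.7 degrees, less where a joint would pass 70% of its speed; a pose out of reach is approached as far as the arm can. A call with a number of a shift or a turn outside -1 to 1 is refused whole. A call with a gripper value outside its range is refused whole. The fingers move at their own pace and stop on an object; the grip force is fixed at half the most. Time passes only in rows, so rows that repeat a pose let the fingers close. It gives the time, the measured TCP pose, the force, the opening and the grip force at its end, in the units of the state.
- bot.sense(): the state, without advancing time (a new reading comes with each control period).
- bot.grab_frame(name): name is "scene" or "top" or "wrist"; returns (picture, depth): 480x640x3 uint8, blue, green, red; 480x640 float32, m along the optical axis (not along the pixel's ray), 0 where there is no reading.
- bot.camera_params(name): a dict with "fx", "fy", "cx", "cy" (pixels), "rvec" (rotation vector, rad) and "tvec" (3), from world to camera coordinates, as OpenCV has them; the wrist camera has in their place "mount" (4x4, takes a point from camera to tool coordinates, whose origin is the TCP and whose axes are the flange's). Camera axes: x right, y down, z forward; pixel columns grow to the right and rows downward; lengths in m; the calibration is good to about 2 mm. A picture is of the moment at which its call begins: read the wrist's pose just before it. camera_params takes no time and is no camera call.
- bot.close_job(): hands the job in; it is judged then, once.
Trained networks look in the newest picture that a camera, given by its name, has taken for a name from the list of things; names that differ only in an ending like _2 or _b are one class to them, and where a whole thing is asked for, a point or a joint stands for the part that bears it (a point fixed in the world has none). Each returns a list of dicts, best first, with "score" (0 to 1); they miss things now and then, are a little off and sometimes report something else, mostly with a low value. They report only what shows in the picture. A call takes as long as a camera call.
- bot.find_in(thing, camera): "point" ([row, column] in pixels, amid what is visible of it).
The state is a dict: "clock": time; "joint_positions": joint angles; "joint_vel": joint speeds; "tau": joint torques, N m; "eef_pos": TCP position; "tcp_rot": TCP orientation; "wrist_force": force on the tool from outside, world axes, zero at the start; "torque": the same for the moment, N m; "gripper_width": opening from 0.0 (shut) to 1.0 (fully open); "gripper_force": force on a finger pad.
Only numpy, scipy, OpenCV 4.12 (cv2) and the standard library are available. Lean on these libraries where they do the work, as an engineer would, in place of code of your own. Each camera call takes 0.05 s, during which the arm holds its last target. There are 200 camera calls.

### The job

First slide the stoneware tray with the two square pots along the table, without lifting it, until it lies wholly on the grey felt mat and square with it. Then fetch the rectangular stoneware box from the plywood rack and set it down gently, upright, in the gap between the tray's two pots, centred across the tray's width; the tray must end up still squarely on the mat. Leave the bowl, the lidded jar and the round tumbler where they are.

Things in the scene. Friction and masses are not known exactly. Their poses are not given: they have to be found in the camera images.
- tray: loose one-piece stoneware tray: slab 200 (x) by 110 (y) mm, 14 thick, bearing two open pots, each 73 (x) by 100 (y) mm, walls 6, tops 68 above the table, flush with the slab's x ends, 5 mm in from its y sides. Between them a gap 54 mm wide in x, open at both y sides, floor 14 above the table. 0.85 kg. Origin: centre of the underside, z up; half a turn is the same
- mat: thin grey felt mat 240 x 150 mm (its x by y), lying fixed on the table, no step; 20 mm larger than the tray on every side when the tray is centred, tray x along mat x. Origin: its centre at table height; z up
- rack: fixed plywood rack, 120 (x) by 158 (y) mm, floor 8 mm above the table; three upright panels 6 mm thick, tops 64 mm above the table, make two bays 70 mm wide in y (centres y = +38 and -38), open above; at both x ends a lip 6 thick, its top 16 above the table. One bay holds the box, the other the tumbler; this varies. Origin: centre of the underside
- caddy: loose closed box, 44 (x) by 62 (y) by 52 mm tall, flat top, 0.22 kg. In the rack its ends (62 apart, facing y) are 4 mm from panels taller than it, so only its long sides (44 apart) can be gripped; it fits the tray's gap only with the long sides facing the pots, so there it must be held by its ends: set it down on open table between. Origin: centre of the underside, z up
- tumbler: bystander: small round stoneware tumbler, 58 mm across, 48 mm tall, in the rack's other bay. Origin: centre of the underside
- bowl: bystander: plum-brown bowl, 130 mm across, 45 mm tall, on the table's far left. Origin: centre of the underside
- jar: bystander: lidded round jar, 114 mm across, 92 mm tall, on the table's far right. Origin: centre of the underside

How it is judged:
On the way:
1. the tray lies at rest wholly on the mat, square with it, before the box is brought to it (x of tray in the frame of mat between -0.022 and 0.022 m and y of tray in the frame of mat between -0.022 and 0.022 m and angle between the x axis of tray and the x axis of mat, either way round below 0.13 rad and height (world z) of tray below 0.004 m and angle between tray's own z axis and vertical below 0.03 rad and linear speed of tray below 0.01 m/s and distance between caddy and tray above 0.09 m), for 0.2 s.
At the end, for the whole second after the job is handed in: The tray lies flat and at rest on the mat, its centre within 22 mm of the mat's centre along each mat axis and square within 0.13 rad (about 7 degrees); the box stands upright, released and at rest on the tray's floor in the gap between the pots, within 20 mm of the middle of the tray's width (x of tray in the frame of mat between -0.022 and 0.022 m and y of tray in the frame of mat between -0.022 and 0.022 m and angle between the x axis of tray and the x axis of mat, either way round below 0.13 rad and height (world z) of tray below 0.004 m and angle between tray's own z axis and vertical below 0.03 rad and linear speed of each of tray, caddy below 0.01 m/s and x of caddy in the frame of tray between -0.009 and 0.009 m and y of caddy in the frame of tray between -0.02 and 0.02 m and z of caddy in the frame of tray between 0.011 and 0.017 m and angle between caddy's own z axis and vertical below 0.06 rad and contact force between the fingers and caddy below 0.1 N); the robot touches nothing.
It fails at once if the tray is lifted off the table or tipped (height (world z) of tray above 0.012 m or angle between tray's own z axis and vertical above 0.15 rad).
It fails at once if the box is dropped (falls freely by more than about 25 mm) or flung (linear speed of caddy above 0.7 m/s and contact force between the fingers and caddy below 0.1 N).
It fails at once if the box is knocked over (angle between caddy's own z axis and vertical above 0.8 rad).
It fails at once if the bowl, the jar or the tumbler is moved more than 30 mm or tipped (distance of any of tumbler, bowl, jar from where it was at the start of the episode above 0.03 m or angle between any of tumbler, bowl, jar's own z axis and vertical above 0.3 rad).
It also fails if it takes over 72 s, if anything falls off the work surface, if the arm or the gripper's body presses on something with over 40 N, if the wrist force passes 120 N, or if a joint passes its speed limit or range.

## Working session

There is one attempt and no reset: what is moved stays moved. The work goes in short steps, Python scripts to look and compute and a shell command to move; the robot and the scene stay as the last step left them, time stands still between calls to the robot, and variables do not carry over. Pictures are saved under pics/ and viewed, at most 10 in all, crops included, and the job is handed in when it is done.

```bash
mkdir -p pics; ls; cat > h.py <<'E'
import numpy as np, cv2
from workcell import bot
from scipy.spatial.transform import Rotation as R
def cam(name):
    s=bot.sense(); img,d=bot.grab_frame(name); p=bot.camera_params(name)
    if 'mount' in p:
        T=np.eye(4);T[:3,:3]=R.from_rotvec(s['tcp_rot']).as_matrix();T[:3,3]=s['eef_pos'];T=T@np.array(p['mount'])
    else:
        T=np.eye(4);T[:3,:3]=R.from_rotvec(np.ravel(p['rvec'])).as_matrix();T[:3,3]=np.ravel(p['tvec']);T=np.linalg.inv(T)
    v,u=np.mgrid[:480,:640]
    c=np.stack([(u-p['cx'])/p['fx']*d,(v-p['cy'])/p['fy']*d,d],-1)
    return img,d,c@T[:3,:3].T+T[:3,3],T
E
python3 - <<'E'
from h import *
s=bot.sense(); print({k:np.round(v,3) for k,v in s.items()})
print(R.from_rotvec(s['tcp_rot']).as_matrix().round(3))
out=[]
for n in('scene','top'):
    img,d,P,T=cam(n); np.savez(f'{n}.npz',img=img,d=d,P=P); cv2.imwrite(f'pics/{n}0.png',img); print(n,T.round(3))
    for t in('tray','mat','rack','caddy','tumbler','bowl','jar'):
        for f in bot.find_in(t,n)[:2]:
            r,c=map(int,f['point']); print(t,round(f['score'],2),r,c,P[r,c].round(3))
E
```

```text
pics
{'clock': np.float64(0.0), 'joint_positions': array([ 1.574,  0.502, -0.427,  1.551,  0.221,  1.138, -0.21 ]), 'joint_vel': array([-0.   ,  0.001,  0.002, -0.002, -0.001,  0.   , -0.001]), 'tau': array([ 0.0000e+00, -5.6659e+01, -5.8160e+00, -2.7912e+01, -6.9000e-02,
        3.1000e-02,  0.0000e+00]), 'eef_pos': array([ 0.167, -0.628,  0.226]), 'tcp_rot': array([-3.113, -0.407,  0.   ]), 'wrist_force': array([ 0.41 ,  0.613, -0.433]), 'torque': array([ 0.058,  0.07 , -0.017]), 'gripper_force': np.float64(0.0), 'gripper_width': np.float64(0.995)}
[[ 0.966  0.257 -0.   ]
 [ 0.257 -0.966  0.002]
 [ 0.    -0.002 -1.   ]]
scene [[-0.509  0.717 -0.476  1.05 ]
 [ 0.861  0.432 -0.27   0.268]
 [ 0.012 -0.547 -0.837  0.817]
 [ 0.     0.     0.     1.   ]]
tray 0.91 162 212 [ 0.535 -0.273  0.012]
mat 0.81 253 324 [0.597 0.02  0.   ]
rack 0.89 303 490 [0.58  0.309 0.066]
caddy 0.76 291 520 [0.533 0.342 0.062]
tumbler 0.88 278 473 [0.545 0.269 0.056]
bowl 0.73 370 444 [0.692 0.292 0.01 ]
jar 0.77 241 130 [ 0.788 -0.232  0.09 ]
top [[ 0.018 -0.989  0.149  0.485]
 [-1.    -0.021 -0.015  0.038]
 [ 0.018 -0.149 -0.989  0.985]
 [ 0.     0.     0.     1.   ]]
tray 0.79 275 476 [ 0.555 -0.265  0.013]
mat 0.56 255 324 [0.587 0.017 0.004]
mat 0.5 278 183 [0.536 0.263 0.058]
rack 0.81 290 159 [0.515 0.305 0.053]
rack 0.63 277 179 [0.538 0.27  0.057]
caddy 0.87 282 137 [0.528 0.341 0.062]
tumbler 0.8 277 181 [0.538 0.266 0.059]
bowl 0.81 183 178 [0.718 0.296 0.005]
jar 0.89 154 480 [ 0.762 -0.253  0.091]
```

View pics/top0.png

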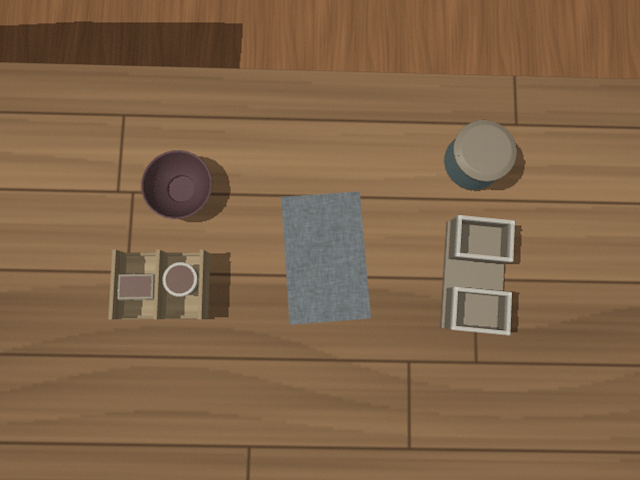

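```bash
python3 - <<'E'
from h import *
def rect(pts):
    (c,wh,a)=cv2.minAreaRect((pts*1000).astype(np.float32)); b=cv2.boxPoints((c,wh,a)); 
    return np.round(c,1),np.round(wh,1),round(a,1),b.round(0).tolist()
from scipy import ndimage
for n in('scene','top'):
    z=np.load(n+'.npz');P=z['P'];img=z['img'];d=z['d']
    X,Y,Z=P[...,0],P[...,1],P[...,2]
    print(n,'table z',np.median(Z[(d>0)&(abs(Z)<.02)]))
    def comp(m,seed):
        l,k=ndimage.label(m&(d>0)); i=np.argmax([((P[l==j][:,:2].mean(0)-seed)**2).sum()*-1 if (l==j).sum()>100 else -9 for j in range(1,k+1)])+1
        return l==i
    # tray tops: height 55-80mm
    near=np.hypot(X-.55,Y+.27)<.17
    m=(Z>.06)&(Z<.075)&near; print('traytop',m.sum(),np.median(Z[m]),rect(P[m][:,:2]))
    nr=np.hypot(X-.53,Y-.30)<.14
    m=(Z>.055)&(Z<.072)&nr; m=ndimage.binary_opening(m)
    print('rack/caddy tops',m.sum(),rect(P[m][:,:2]))
    m2=comp((Z>.055)&(Z<.0625)&(np.hypot(X-.53,Y-.34)<.05),[.53,.34]); print('caddy',m2.sum(),np.median(Z[m2]),rect(P[m2][:,:2]))
    mt=(abs(Z)<.006)&(np.hypot(X-.59,Y-.02)<.17); c=img[int(255),324].astype(int); print('matcol',c)
    m=(abs(img.astype(int)-c).sum(-1)<30)&mt; m=ndimage.binary_opening(m,iterations=2); print('mat',m.sum(),rect(P[m][:,:2]))
E
```

```text
scene table z 0.0005592884611979598
traytop 1613 0.06706453786711486 (array([ 551.6, -258. ]), array([105.5, 204.2]), 85.5, [[446.0, -302.0], [649.0, -319.0], [658.0, -213.0], [454.0, -197.0]])
rack/caddy tops 2720 (array([523.7, 309.2]), array([121.8, 158.3]), 0.9, [[462.0, 387.0], [464.0, 229.0], [586.0, 231.0], [583.0, 389.0]])
caddy 838 0.06082734302215537 (array([520.2, 346.1]), array([46. , 62.8]), 1.5, [[496.0, 377.0], [498.0, 314.0], [544.0, 315.0], [542.0, 378.0]])
matcol [131 133 127]
mat 9016 (array([584.3,  16.5]), array([240.7, 149.5]), 5.7, [[457.0, 79.0], [472.0, -70.0], [711.0, -46.0], [697.0, 103.0]])
top table z 0.0007140906646333489
traytop 1677 0.06822673170538973 (array([ 586.7, -263.6]), array([101.9, 266.2]), 85.7, [[450.0, -304.0], [716.0, -324.0], [723.0, -223.0], [458.0, -203.0]])
rack/caddy tops 2793 (array([526.1, 307.1]), array([119.2, 160.2]), 1.2, [[465.0, 386.0], [468.0, 226.0], [587.0, 228.0], [584.0, 388.0]])
caddy 762 0.060521213135841134 (array([521.3, 343.7]), array([44.1, 63.3]), 2.7, [[498.0, 374.0], [501.0, 311.0], [545.0, 313.0], [542.0, 376.0]])
matcol [114 113 108]
mat 8544 (array([585.6,  14.7]), array([240.3, 149.7]), 5.5, [[459.0, 78.0], [473.0, -71.0], [712.0, -48.0], [698.0, 101.0]])
```

View pics/scene0.png

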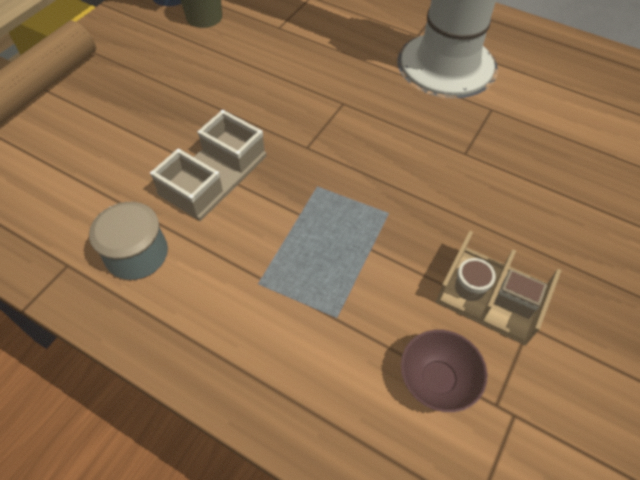

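The top view shows the mat at about (row 257, col 325). The tray's pots are at (240, 485) and (310, 481). The caddy is in the rack's left bay at (287, 135), with the tumbler beside it at (279, 180). The scene view agrees: tray lower-left of the mat, jar and bowl further out.

My plan is to grip the tray's two gap-facing walls (66 mm over the outsides), one finger in each pot, and slide it. I'll write a helper that works out the rows.

```bash
cat >> h.py <<'E'
def go(x,y,z,th,cmd=None):
    """th: world angle (deg) of tool x, tool down. prints full-scale fractions (from measured pose)"""
    s=bot.sense(); R0=R.from_rotvec(s['tcp_rot']); t=np.radians(th)
    Rt=R.from_matrix(np.array([[np.cos(t),np.sin(t),0],[np.sin(t),-np.cos(t),0],[0,0,-1]]))
    sh=R0.inv().apply(np.array([x,y,z])-s['eef_pos'])/.25
    print('turn',((R0.inv()*Rt).as_rotvec()/np.pi).round(4),'shift',sh.round(4),'| now',s['eef_pos'].round(4),'th',round(np.degrees(np.arctan2(*R0.as_matrix()[[1,0],0])),2),'q',np.round(s['joint_positions'],2),'w',round(float(s['gripper_width'])*92,1),'F',s['wrist_force'].round(1),'t',round(float(s['clock']),2))
E
python3 - <<'E'
from h import *
for n in('scene','top'):
    z=np.load(n+'.npz');P=z['P'];X,Y,Z=P[...,0],P[...,1],P[...,2]
    m=(Z>.06)&(Z<.075)&(np.hypot(X-.552,Y+.26)<.125)
    c,wh,a=cv2.minAreaRect((P[m][:,:2]*1000).astype(np.float32)); print(n,c,wh,a,'med z',np.median(Z[m]))
    f=(np.hypot(X-.552,Y+.26)<.09)&(Z<.05)
    print('floors',np.histogram(Z[f],bins=np.arange(-.004,.05,.004)))
go(.553,-.260,.15,85.3)
E
```

```text
scene (551.6140747070312, -257.95330810546875) (105.49112701416016, 204.2060546875) 85.46660614013672 med z 0.06706453786711486
floors (array([410, 471,  81, 123, 720, 488, 463, 168, 156, 189, 170, 191, 186]), array([-0.004,  0.   ,  0.004,  0.008,  0.012,  0.016,  0.02 ,  0.024,
        0.028,  0.032,  0.036,  0.04 ,  0.044,  0.048]))
top (554.0650024414062, -261.0953063964844) (101.87398529052734, 200.6633758544922) 85.6657485961914 med z 0.06822742594401521
floors (array([ 602,  901,   73,  180, 1333, 1267, 1379,  115,   70,  100,   92,
         88,  100]), array([-0.004,  0.   ,  0.004,  0.008,  0.012,  0.016,  0.02 ,  0.024,
        0.028,  0.032,  0.036,  0.04 ,  0.044,  0.048]))
turn [ 0.      0.     -0.3912] shift [ 1.8705 -1.0267  0.307 ] | now [ 0.167  -0.6282  0.2268] th 14.89 q [ 1.57  0.5  -0.43  1.55  0.22  1.14 -0.21] w 92.4 F [ 0.3  0.9 -0.2] t 0.8
```

```bash
python3 -m crank '[[[0,0,-0.05],[0.12,-0.06,0.02],-1],[[0,0,-0.1],[0.24,-0.13,0.04],-1],[[0,0,-0.15],[0.36,-0.2,0.06],-1],[[0,0,-0.2],[0.48,-0.26,0.08],-1],[[0,0,-0.25],[0.6,-0.33,0.1],-1],[[0,0,-0.3],[0.72,-0.4,0.12],-1],[[0,0,-0.35],[0.84,-0.46,0.14],-1],[[0,0,-0.39],[0.94,-0.51,0.15],-1]]'; python3 -c "
from h import *
go(.553,-.260,.15,85.3)"
```

```text
clock: 1.8
eef_pos: [0.3623, -0.4435, 0.1892]
tcp_rot: [2.309, 2.13, 0.0]
wrist_force: [1.1, -0.8, -0.5]
gripper_width: 0.998
gripper_force: 0.0
turn [0.0001 0.     0.0004] shift [0.7932 0.7012 0.157 ] | now [ 0.3623 -0.4435  0.1892] th 85.38 q [ 1.42  0.48 -0.76  1.78  0.37  1.04  0.45] w 91.8 F [ 1.1 -0.8 -0.5] t 1.8
```

```bash
python3 -m crank '[[[0,0,0],[0.13,0.12,0.03],-1],[[0,0,0],[0.26,0.24,0.05],-1],[[0,0,0],[0.4,0.36,0.08],-1],[[0,0,0],[0.53,0.47,0.1],-1],[[0,0,0],[0.66,0.59,0.13],-1],[[0,0,0],[0.794,0.7,0.157],-1],[[0,0,0],[0.794,0.7,0.157],-1]]'; python3 - <<'E'
from h import *
img,d,P,T=cam('wrist'); cv2.imwrite('pics/w1.png',img)
X,Y,Z=P[...,0],P[...,1],P[...,2]
m=(d>0)&(Z>.06)&(Z<.075)
c,wh,a=cv2.minAreaRect((P[m][:,:2]*1000).astype(np.float32)); print(c,wh,a,'med z',np.median(Z[m]),m.sum())
go(.553,-.260,.034,85.3)
E
```

```text
clock: 2.68
eef_pos: [0.5554, -0.2568, 0.15]
tcp_rot: [-2.307, -2.132, -0.005]
wrist_force: [-1.4, 0.9, -0.5]
gripper_width: 1.001
gripper_force: 0.0
(611.6992797851562, -263.2582092285156) (109.19950103759766, 322.8019104003906) 88.53407287597656 med z 0.06844388429178364 10972
turn [ 0.0001 -0.0003  0.0001] shift [-0.0026 -0.0033  0.4635] | now [ 0.5538 -0.2595  0.1499] th 85.32 q [ 0.94  0.6  -0.74  1.71  0.46  1.02 -0.05] w 92.1 F [ 0.8 -0.4  0.1] t 2.73
```

View pics/w1.png

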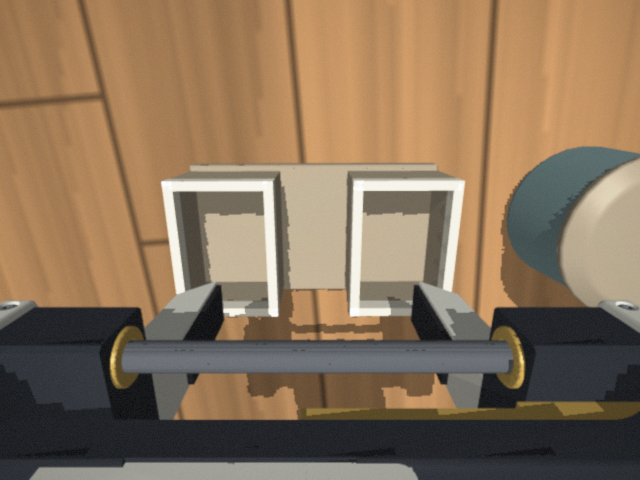

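The wrist view shows a finger heading into each pot. The gap is centred at col ~313 and the fingers at ~318, square with the tray. Going down.

```bash
python3 - <<'E'
from h import *
img,d,P,T=cam('wrist'); X,Y,Z=P[...,0],P[...,1],P[...,2]
m=(d>0)&(Z>.06)&(Z<.075)&(X<.67)
c,wh,a=cv2.minAreaRect((P[m][:,:2]*1000).astype(np.float32)); print(c,wh,a)
E
python3 -m crank '[[[0,0,0],[0,0,0.1],-1],[[0,0,0],[0,0,0.2],-1],[[0,0,0],[0,0,0.28],-1],[[0,0,0],[0,0,0.36],-1],[[0,0,0],[0,0,0.42],-1],[[0,0,0],[0,0,0.46],-1],[[0,0,0],[0,0,0.46],-1]]'; python3 -c "
from h import *
go(.553,-.260,.034,85.3)"
```

```text
(552.1065673828125, -262.53521728515625) (101.49641418457031, 201.22616577148438) 85.65908813476562
clock: 3.65
eef_pos: [0.5524, -0.2615, 0.0343]
tcp_rot: [-2.314, -2.124, 0.0]
wrist_force: [1.0, 0.1, 0.4]
gripper_width: 1.004
gripper_force: 0.0
turn [-0.0003 -0.0002 -0.0011] shift [0.0062 0.0019 0.0012] | now [ 0.5524 -0.2615  0.0343] th 85.1 q [ 0.87  0.74 -0.65  1.77  0.58  0.83 -0.14] w 92.4 F [1.  0.1 0.4] t 3.65
```

Centred. Now close.

```bash
python3 -m crank '[[[0,0,0],[0,0,0],1],[[0,0,0],[0,0,0],1],[[0,0,0],[0,0,0],1],[[0,0,0],[0,0,0],1],[[0,0,0],[0,0,0],1],[[0,0,0],[0,0,0],1]]'; python3 -c "
from h import *
go(.5852,.0155,.034,95.6)"
```

```text
clock: 4.4
eef_pos: [0.5527, -0.262, 0.0355]
tcp_rot: [2.314, 2.124, -0.001]
wrist_force: [-2.1, -0.0, 6.5]
gripper_width: 0.715
gripper_force: 30.0
turn [-0.      0.0002 -0.0584] shift [1.1169 0.0344 0.0053] | now [ 0.5527 -0.262   0.0355] th 85.09 q [ 0.87  0.74 -0.65  1.77  0.58  0.83 -0.14] w 65.8 F [-2.1 -0.   6.5] t 4.4
```

```bash
python3 -m crank '[[[0,0,-0.002],[0.04,0.001,0],1],[[0,0,-0.006],[0.11,0.003,0],1],[[0,0,-0.01],[0.19,0.005,0],1],[[0,0,-0.014],[0.27,0.008,0],1],[[0,0,-0.018],[0.35,0.01,0],1],[[0,0,-0.022],[0.43,0.013,0],1],[[0,0,-0.026],[0.5,0.015,0],1],[[0,0,-0.03],[0.56,0.017,0],1]]'; python3 -c "
from h import *
go(.5852,.0155,.034,95.6)"
```

```text
clock: 5.4
eef_pos: [0.5693, -0.1261, 0.0355]
tcp_rot: [2.212, 2.226, -0.005]
wrist_force: [-0.9, -7.9, 4.7]
gripper_width: 0.718
gripper_force: 30.0
turn [ 0.      0.0015 -0.029 ] shift [0.566  0.0675 0.0034] | now [ 0.5693 -0.1261  0.0355] th 90.38 q [ 0.67  0.71 -0.67  1.84  0.6   0.81 -0.31] w 66.1 F [-0.9 -7.9  4.7] t 5.4
```

```bash
python3 -m crank '[[[0,0,-0.004],[0.07,0.008,0],1],[[0,0,-0.008],[0.16,0.018,0],1],[[0,0,-0.013],[0.25,0.03,0],1],[[0,0,-0.018],[0.34,0.04,0],1],[[0,0,-0.023],[0.43,0.052,0],1],[[0,0,-0.027],[0.51,0.06,0],1],[[0,0,-0.029],[0.555,0.066,0],1],[[0,0,-0.029],[0.555,0.066,0],1]]'; python3 - <<'E'
from h import *
img,d,P,T=cam('top'); X,Y,Z=P[...,0],P[...,1],P[...,2]
cv2.imwrite('pics/top2.png',img)
go(.5852,.0155,.034,95.6)
E
```

```text
clock: 6.4
eef_pos: [0.585, 0.0155, 0.0355]
tcp_rot: [2.107, 2.328, -0.001]
wrist_force: [0.3, -2.4, 6.0]
gripper_width: 0.716
gripper_force: 30.0
turn [0.0003 0.0004 0.0006] shift [-0.0002  0.001   0.0059] | now [0.585  0.0155 0.0355] th 95.71 q [ 0.45  0.72 -0.7   1.84  0.62  0.82 -0.47] w 65.8 F [ 1.9 -2.1  5.5] t 6.45
```

View pics/top2.png

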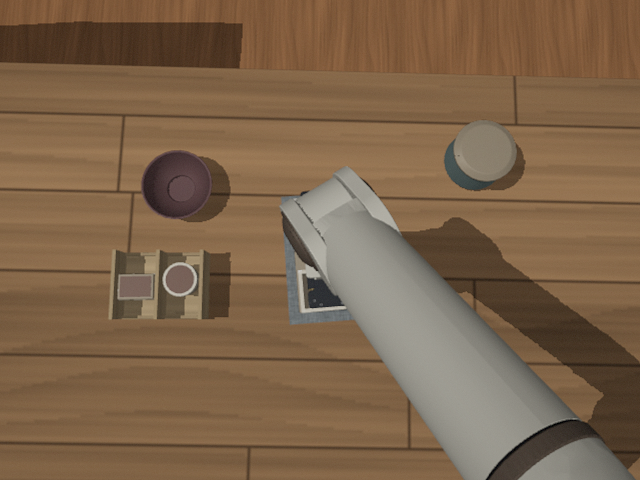

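The tray's near pot shows at about (288, 322), inside the mat, with the arm hiding the rest. Next I'll release, rise, and check from the scene camera.

```bash
python3 -m crank '[[[0,0,0],[0,0,0],-1],[[0,0,0],[0,0,0],-1],[[0,0,0],[0,0,0],-1],[[0,0,0],[0,0,0],-1],[[0,0,0],[0,0,-0.1],-1],[[0,0,0],[0,0,-0.25],-1],[[0,0,0],[0,0,-0.4],-1],[[0,0,0],[0,0,-0.5],-1]]'; cat > meas.py <<'E'
from h import *
def tray(n):
    img,d,P,T=cam(n); X,Y,Z=P[...,0],P[...,1],P[...,2]
    m=(d>0)&(Z>.06)&(Z<.074)&(np.hypot(X-.585,Y-.0155)<.13)
    c,wh,a=cv2.minAreaRect((P[m][:,:2]*1000).astype(np.float32)); print(n,'tray',np.round(c,1),np.round(wh,1),round(a,1))
    return img,P
E
python3 - <<'E'
from meas import *
img,P=tray('scene'); img,P=tray('wrist'); 
go(.521,.345,.15,92)
E
```

```text
clock: 7.45
eef_pos: [0.5848, 0.0165, 0.1618]
tcp_rot: [2.107, 2.329, 0.002]
wrist_force: [0.1, -0.2, 0.6]
gripper_width: 0.998
gripper_force: 0.0
scene tray [584.4  18.5] [203.4 101.4] 6.4
wrist tray [584.4  14.9] [201.2 101.4] 6.3
turn [0.0018 0.0001 0.0206] shift [ 1.3327 -0.1298  0.0504] | now [0.5864 0.0167 0.163 ] th 95.71 q [ 0.54  0.56 -0.82  1.77  0.47  1.02 -0.36] w 92.0 F [-0.1  0.4 -0.5] t 7.55
```

```bash
python3 -m crank '[[[0,0,0],[0.1,-0.01,0],-1],[[0,0,0.003],[0.25,-0.02,0.01],-1],[[0,0,0.006],[0.4,-0.03,0.01],-1],[[0,0,0.009],[0.55,-0.05,0.02],-1],[[0,0,0.012],[0.7,-0.06,0.02],-1],[[0,0,0.014],[0.82,-0.08,0.03],-1],[[0,0,0.017],[0.93,-0.09,0.03],-1],[[0,0,0.02],[1,-0.1,0.03],-1]]'; python3 -c "
from h import *
go(.521,.345,.15,92)"
```

```text
clock: 8.55
eef_pos: [0.5332, 0.264, 0.1512]
tcp_rot: [-2.178, -2.263, 0.002]
wrist_force: [-0.5, 0.4, -0.4]
gripper_width: 1.001
gripper_force: 0.0
turn [-0.0005 -0.      0.0011] shift [ 0.3256 -0.0363  0.005 ] | now [0.5332 0.264  0.1512] th 92.2 q [ 0.09  0.59 -0.81  1.75  0.49  1.02 -0.86] w 92.1 F [-0.5  0.4 -0.4] t 8.55
```

```bash
python3 -m crank '[[[0,0,0],[0.12,-0.012,0],-1],[[0,0,0],[0.24,-0.024,0],-1],[[0,0,0],[0.32,-0.034,0],-1],[[0,0,0],[0.32,-0.034,0],-1]]'; python3 - <<'E'
from h import *
img,d,P,T=cam('wrist'); cv2.imwrite('pics/w3.png',img); X,Y,Z=P[...,0],P[...,1],P[...,2]
m=(d>0)&(Z>.056)&(Z<.0625)&(np.hypot(X-.521,Y-.345)<.05)
from scipy import ndimage
m=ndimage.binary_opening(m,iterations=2)
l,k=ndimage.label(m); m=l==(np.argmax(np.bincount(l.ravel())[1:])+1)
c,wh,a=cv2.minAreaRect((P[m][:,:2]*1000).astype(np.float32)); print(c,wh,a,np.median(Z[m]))
go(c[0]/1000,c[1]/1000,.028,92)
E
```

```text
clock: 9.05
eef_pos: [0.5214, 0.3439, 0.1514]
tcp_rot: [-2.175, -2.265, 0.001]
wrist_force: [-1.2, -0.7, 0.5]
gripper_width: 0.999
gripper_force: 0.0
(518.9539794921875, 343.0913391113281) (44.065086364746094, 62.16846466064453) 2.066685438156128 0.06089652299362466
turn [-0.0004  0.0003  0.0011] shift [ 0.0047 -0.0124  0.4935] | now [0.5223 0.3421 0.1514] th 92.2 q [-0.06  0.64 -0.8   1.67  0.51  1.05 -0.98] w 92.0 F [ 0.  -1.  -0.4] t 9.1
```

View pics/w3.png

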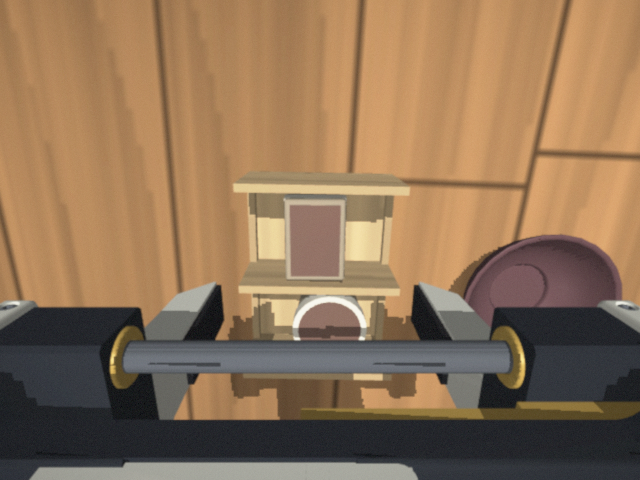

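The caddy (cols 286–344, rows 196–281) is central between the open fingers, and its measured angle matches the tool. Descend and grip.

```bash
python3 -m crank '[[[0,0,0],[0.003,-0.009,0.1],-1],[[0,0,0],[0.003,-0.009,0.2],-1],[[0,0,0],[0.003,-0.009,0.3],-1],[[0,0,0],[0.003,-0.009,0.38],-1],[[0,0,0],[0.003,-0.009,0.44],-1],[[0,0,0],[0.003,-0.009,0.48],-1],[[0,0,0],[0.003,-0.009,0.494],-1],[[0,0,0],[0.003,-0.009,0.494],-1]]' && python3 -m crank '[[[0,0,0],[0,0,0],1],[[0,0,0],[0,0,0],1],[[0,0,0],[0,0,0],1],[[0,0,0],[0,0,0],1],[[0,0,0],[0,0,0],1],[[0,0,0],[0,0,0],1],[[0,0,0],[0,0,0],1],[[0,0,0],[0,0,0],1]]'; python3 -c "
from h import *
go(.43,.165,.12,92)"
```

```text
clock: 10.1
eef_pos: [0.521, 0.3431, 0.0293]
tcp_rot: [2.18, 2.262, 0.001]
wrist_force: [-0.3, -0.1, -0.3]
gripper_width: 0.999
gripper_force: 0.0
clock: 11.1
eef_pos: [0.5206, 0.3428, 0.029]
tcp_rot: [-2.18, -2.262, 0.0]
wrist_force: [-1.1, 0.5, 1.9]
gripper_width: 0.479
gripper_force: 30.0
turn [-0.0001  0.      0.0006] shift [-0.6973 -0.3885 -0.3638] | now [0.5206 0.3428 0.029 ] th 92.11 q [-0.13  0.78 -0.7   1.74  0.64  0.86 -1.08] w 44.0 F [-1.1  0.5  1.9] t 11.1
```

```bash
python3 -m crank '[[[0,0,0],[0,0,-0.05],1],[[0,0,0],[0,0,-0.13],1],[[0,0,0],[0,0,-0.22],1],[[0,0,0],[0,0,-0.31],1],[[0,0,0],[0,0,-0.38],1],[[0,0,0],[-0.07,-0.04,-0.4],1],[[0,0,0],[-0.17,-0.1,-0.4],1],[[0,0,0],[-0.28,-0.16,-0.4],1]]' && python3 -c "
from h import *
go(.43,.165,.0235,92)"
```

```text
clock: 12.1
eef_pos: [0.4831, 0.271, 0.1298]
tcp_rot: [2.179, 2.262, 0.001]
wrist_force: [0.4, -0.6, -2.4]
gripper_width: 0.478
gripper_force: 30.0
turn [ 0.0002 -0.      0.0008] shift [-0.4156 -0.2282  0.4251] | now [0.4831 0.271  0.1298] th 92.14 q [ 0.07  0.55 -0.82  1.87  0.5   0.94 -0.94] w 44.0 F [ 0.4 -0.6 -2.4] t 12.1
```

```bash
python3 -m crank '[[[0,0,0],[-0.12,-0.06,0],1],[[0,0,0],[-0.24,-0.13,0],1],[[0,0,0],[-0.36,-0.19,0],1],[[0,0,0],[-0.41,-0.225,0.06],1],[[0,0,0],[-0.41,-0.225,0.14],1],[[0,0,0],[-0.41,-0.225,0.22],1],[[0,0,0],[-0.41,-0.225,0.3],1],[[0,0,0],[-0.41,-0.225,0.36],1]]' && python3 -m crank '[[[0,0,0],[0,0,0.02],1],[[0,0,0],[0,0,0.035],1],[[0,0,0],[0,0,0.05],1],[[0,0,0],[0,0,0.06],1],[[0,0,0],[0,0,0.06],1]]' && python3 -c "
from h import *
go(.43,.165,.0215,92)"
```

```text
clock: 13.1
eef_pos: [0.4312, 0.1668, 0.0388]
tcp_rot: [2.18, 2.261, 0.0]
wrist_force: [0.4, 0.8, -1.9]
gripper_width: 0.478
gripper_force: 30.0
clock: 13.72
eef_pos: [0.431, 0.1668, 0.024]
tcp_rot: [2.18, 2.262, -0.0]
wrist_force: [-0.9, 0.5, -2.6]
gripper_width: 0.477
gripper_force: 30.0
turn [0.     0.     0.0006] shift [-0.0071 -0.0043  0.01  ] | now [0.431  0.1668 0.024 ] th 92.1 q [ 0.16  0.58 -0.71  2.14  0.64  0.64 -0.96] w 43.9 F [-0.9  0.5 -2.6] t 13.72
```

Descend in small steps until contact, then release and rise.

```bash
python3 -m crank '[[[0,0,0],[0,0,0.004],1],[[0,0,0],[0,0,0.008],1],[[0,0,0],[0,0,0.01],1],[[0,0,0],[0,0,0.01],1]]'
```

```text
clock: 14.22
eef_pos: [0.431, 0.1669, 0.0215]
tcp_rot: [2.18, 2.262, 0.0]
wrist_force: [-0.2, -0.3, -2.1]
gripper_width: 0.478
gripper_force: 30.0
```

```bash
python3 -m crank '[[[0,0,0],[0,0,0.003],1],[[0,0,0],[0,0,0.005],1],[[0,0,0],[0,0,0.005],1]]'
```

```text
clock: 14.6
eef_pos: [0.4311, 0.1669, 0.0209]
tcp_rot: [2.18, 2.261, -0.0]
wrist_force: [-1.8, -1.8, 8.0]
gripper_width: 0.477
gripper_force: 30.0
```

```bash
python3 -m crank '[[[0,0,0],[0,0,0],-1],[[0,0,0],[0,0,0],-1],[[0,0,0],[0,0,0],-1],[[0,0,0],[0,0,0],-1],[[0,0,0],[0,0,0],-1],[[0,0,0],[0,0,-0.12],-1],[[0,0,0],[0,0,-0.3],-1],[[0,0,0],[0,0,-0.48],-1]]' && python3 -m crank '[[[0,0,-0.05],[0,0,0],-1],[[0,0,-0.1],[0,0,0],-1],[[0,0,-0.16],[0,0,0],-1],[[0,0,-0.22],[0,0,0],-1],[[0,0,-0.28],[0,0,0],-1],[[0,0,-0.34],[0,0,0],-1],[[0,0,-0.4],[0,0,0],-1],[[0,0,-0.45],[0,0,0],-1]]' && python3 -m crank '[[[0,0,-0.04],[0,0,0],-1],[[0,0,-0.05],[0,0,0],-1],[[0,0,-0.05],[0,0,0],-1]]'; cat >> meas.py <<'E'
from scipy import ndimage
def cad(n,x,y,ztop):
    img,d,P,T=cam(n); X,Y,Z=P[...,0],P[...,1],P[...,2]
    m=ndimage.binary_opening((d>0)&(abs(Z-ztop)<.005)&(np.hypot(X-x,Y-y)<.06),iterations=2)
    l,k=ndimage.label(m); m=l==(np.argmax(np.bincount(l.ravel())[1:])+1)
    c,wh,a=cv2.minAreaRect((P[m][:,:2]*1000).astype(np.float32)); print(n,'caddy',np.round(c,1),np.round(wh,1),round(a,1),'z',np.median(Z[m]).round(4))
    return img,c
E
python3 - <<'E'
from meas import *
cad('scene',.431,.167,.053)
img,c=cad('wrist',.431,.167,.053); cv2.imwrite('pics/w4.png',img)
go(.431,.167,.0245,182)
E
```

```text
clock: 15.6
eef_pos: [0.4305, 0.1669, 0.1412]
tcp_rot: [-2.179, -2.262, 0.001]
wrist_force: [1.0, 0.7, 0.0]
gripper_width: 1.0
gripper_force: 0.0
clock: 16.6
eef_pos: [0.4309, 0.1667, 0.1402]
tcp_rot: [-0.18, -3.136, 0.0]
wrist_force: [-0.7, 0.1, 0.2]
gripper_width: 1.004
gripper_force: 0.0
clock: 16.98
eef_pos: [0.4309, 0.1668, 0.1401]
tcp_rot: [0.055, -3.141, -0.0]
wrist_force: [0.4, -0.5, 0.2]
gripper_width: 1.003
gripper_force: 0.0
scene caddy [431.2 170.5] [48.1 61.9] 2.3 z 0.0529
wrist caddy [429.7 167.7] [44.1 62. ] 2.2 z 0.0528
turn [-0.0001  0.      0.0001] shift [1.00e-04 8.00e-04 4.63e-01] | now [0.431  0.1668 0.1403] th -177.98 q [ 0.58  0.59 -1.26  2.07  0.68  0.99  0.56] w 91.5 F [ 0.5 -0.4  0.1] t 17.07
```

View pics/w4.png

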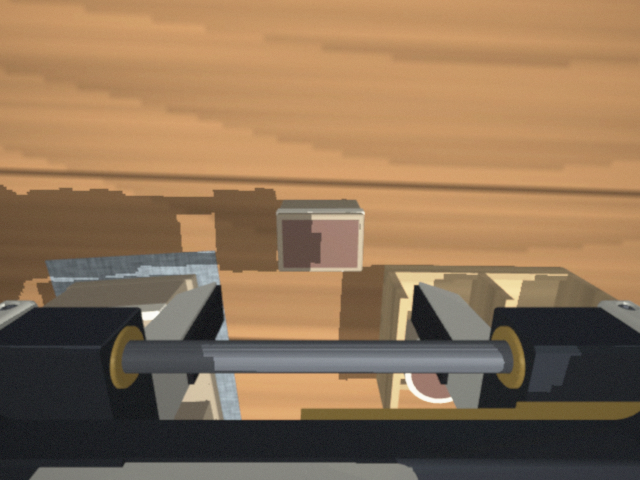

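The caddy stands upright at cols 277–363, centred under the fingers and square to them. Grip it by its ends.

```bash
python3 -m crank '[[[0,0,0],[0.004,0,0.1],-1],[[0,0,0],[0.004,0,0.2],-1],[[0,0,0],[0.004,0,0.3],-1],[[0,0,0],[0.004,0,0.38],-1],[[0,0,0],[0.004,0,0.44],-1],[[0,0,0],[0.004,0,0.46],-1],[[0,0,0],[0.004,0,0.46],-1]]' && python3 -m crank '[[[0,0,0],[0,0,0],1],[[0,0,0],[0,0,0],1],[[0,0,0],[0,0,0],1],[[0,0,0],[0,0,0],1],[[0,0,0],[0,0,0],1],[[0,0,0],[0,0,0],1]]'&& python3 -m crank '[[[0,0,0],[0,0,-0.05],1],[[0,0,0],[0,0,-0.12],1],[[0,0,0],[0,0,-0.2],1],[[0,0,0],[0,0,-0.3],1],[[0,0,0],[0,0,-0.4],1],[[0,0,0],[0,0,-0.48],1],[[0,0,0],[0,0,-0.48],1]]'; python3 -c "
from h import *
go(.5845,.0155,.145,186.2)"
```

```text
clock: 17.95
eef_pos: [0.43, 0.167, 0.0253]
tcp_rot: [-0.058, 3.141, 0.0]
wrist_force: [0.1, 0.4, 0.3]
gripper_width: 1.0
gripper_force: 0.0
clock: 18.7
eef_pos: [0.4303, 0.1671, 0.0255]
tcp_rot: [-0.058, 3.14, 0.001]
wrist_force: [0.5, 1.0, 5.4]
gripper_width: 0.675
gripper_force: 30.0
clock: 19.58
eef_pos: [0.4306, 0.1667, 0.1463]
tcp_rot: [-0.057, 3.139, -0.0]
wrist_force: [0.4, 1.5, -3.3]
gripper_width: 0.675
gripper_force: 30.0
turn [-0.0001  0.0007 -0.0229] shift [-0.5932 -0.6269  0.0068] | now [0.4306 0.1667 0.1463] th -177.92 q [ 0.59  0.57 -1.27  2.07  0.67  1.    0.58] w 62.1 F [ 0.4  1.5 -3.3] t 19.57
```

```bash
python3 -m crank '[[[0,0,-0.003],[-0.05,-0.05,0],1],[[0,0,-0.006],[-0.14,-0.15,0],1],[[0,0,-0.01],[-0.24,-0.26,0],1],[[0,0,-0.014],[-0.34,-0.37,0],1],[[0,0,-0.018],[-0.44,-0.47,0],1],[[0,0,-0.021],[-0.53,-0.56,0],1],[[0,0,-0.023],[-0.593,-0.627,0],1],[[0,0,-0.023],[-0.593,-0.627,0],1]]'; python3 - <<'E'
from meas import *
img,P=tray('wrist'); cv2.imwrite('pics/w5.png',img)
go(.5845,.0155,.042,186.2)
E
```

```text
clock: 20.58
eef_pos: [0.584, 0.0134, 0.1435]
tcp_rot: [0.165, -3.135, 0.001]
wrist_force: [-0.6, 0.4, -2.4]
gripper_width: 0.673
gripper_force: 30.0
wrist tray [520.9   8.8] [ 73.5 100.8] 6.3
turn [ 0.0002 -0.0008 -0.0002] shift [-0.0069  0.0006  0.4073] | now [0.583  0.0151 0.1438] th -173.83 q [ 0.74  0.77 -1.16  1.78  0.77  1.14  1.  ] w 62.3 F [-0.8  0.1 -2.4] t 20.62
```

View pics/w5.png

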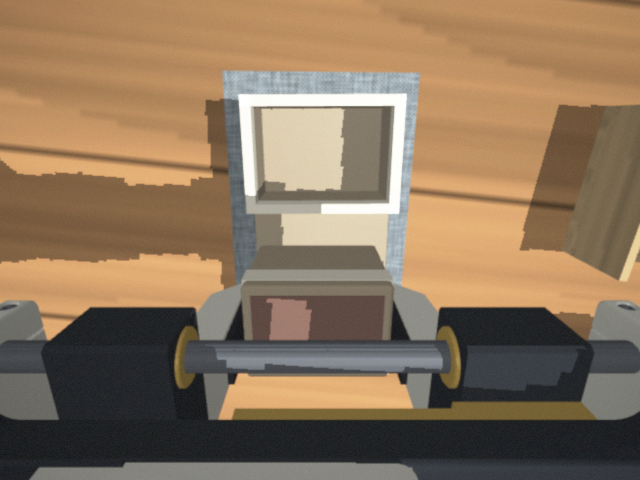

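The caddy is held square in the gripper over the gap. The near pot (rows 95–213) puts the tray centre at (0.584, 0.016), in line with the gripper. Lower it in stages.

```bash
python3 -m crank '[[[0,0,0],[-0.002,0,0.05],1],[[0,0,0],[-0.002,0,0.1],1],[[0,0,0],[-0.002,0,0.15],1],[[0,0,0],[-0.002,0,0.2],1],[[0,0,0],[-0.002,0,0.25],1],[[0,0,0],[-0.002,0,0.3],1],[[0,0,0],[-0.002,0,0.33],1],[[0,0,0],[-0.002,0,0.35],1]]' && python3 -m crank '[[[0,0,0],[0,0,0.01],1],[[0,0,0],[0,0,0.02],1],[[0,0,0],[0,0,0.03],1],[[0,0,0],[0,0,0.04],1],[[0,0,0],[0,0,0.05],1],[[0,0,0],[0,0,0.056],1],[[0,0,0],[0,0,0.056],1]]'; python3 - <<'E'
from meas import *
go(.5845,.0155,.0395,186.2)
E
```

```text
clock: 21.62
eef_pos: [0.5843, 0.0157, 0.0572]
tcp_rot: [0.171, -3.137, -0.0]
wrist_force: [-0.9, -0.8, -2.6]
gripper_width: 0.671
gripper_force: 30.0
clock: 22.5
eef_pos: [0.5843, 0.0157, 0.0436]
tcp_rot: [0.171, -3.137, -0.0]
wrist_force: [0.2, 1.2, -2.5]
gripper_width: 0.673
gripper_force: 30.0
turn [ 0.     -0.      0.0003] shift [-0.0006 -0.0008  0.0165] | now [0.5843 0.0157 0.0436] th -173.75 q [ 0.66  0.88 -1.04  1.83  0.91  1.    0.91] w 61.9 F [ 0.2  1.2 -2.5] t 22.5
```

```bash
python3 -m crank '[[[0,0,0],[0,0,0.004],1],[[0,0,0],[0,0,0.008],1],[[0,0,0],[0,0,0.012],1],[[0,0,0],[0,0,0.014],1],[[0,0,0],[0,0,0.014],1]]'; python3 -m crank '[[[0,0,0],[0,0,0.003],1],[[0,0,0],[0,0,0.004],1],[[0,0,0],[0,0,0.004],1]]'
```

```text
clock: 23.12
eef_pos: [0.5844, 0.0157, 0.0402]
tcp_rot: [0.171, -3.137, 0.0]
wrist_force: [0.1, 0.9, -2.8]
gripper_width: 0.673
gripper_force: 30.0
clock: 23.5
eef_pos: [0.5845, 0.0157, 0.0396]
tcp_rot: [-0.171, 3.137, -0.0]
wrist_force: [-2.0, -0.3, 2.2]
gripper_width: 0.674
gripper_force: 30.0
```

Contact with the tray floor. Release, rise and check.

```bash
python3 -m crank '[[[0,0,0],[0,0,0],-1],[[0,0,0],[0,0,0],-1],[[0,0,0],[0,0,0],-1],[[0,0,0],[0,0,0],-1],[[0,0,0],[0,0,0],-1],[[0,0,0],[0,0,-0.05],-1],[[0,0,0],[0,0,-0.15],-1],[[0,0,0],[0,0,-0.3],-1]]' && python3 -m crank '[[[0,0,0],[0.1,0,-0.15],-1],[[0,0,0],[0.3,0,-0.2],-1],[[0,0,0],[0.5,0,-0.25],-1],[[0,0,0],[0.5,0,-0.25],-1],[[0,0,0],[0.5,0,-0.25],-1]]'; python3 - <<'E'
from meas import *
tray('scene');cad('scene',.584,.0155,.066); tray('wrist');img,c=cad('wrist',.584,.0155,.066); cv2.imwrite('pics/s6.png',bot.grab_frame('scene')[0])
E
```

```text
clock: 24.5
eef_pos: [0.5841, 0.0159, 0.116]
tcp_rot: [0.172, -3.136, -0.0]
wrist_force: [0.9, -0.5, -0.1]
gripper_width: 0.999
gripper_force: 0.0
clock: 25.12
eef_pos: [0.4612, 0.0017, 0.178]
tcp_rot: [-0.17, 3.134, -0.002]
wrist_force: [0.4, -0.1, -0.0]
gripper_width: 1.0
gripper_force: 0.0
scene tray [584.5  18.4] [203.1 102. ] 6.4
scene caddy [589.4  25.9] [57.2 77.6] 5.6 z 0.0668
wrist tray [562.9  13.4] [159.5 100.7] 6.3
wrist caddy [605.7  18.2] [ 36.3 100.4] 7.7 z 0.0669
```

View pics/s6.png

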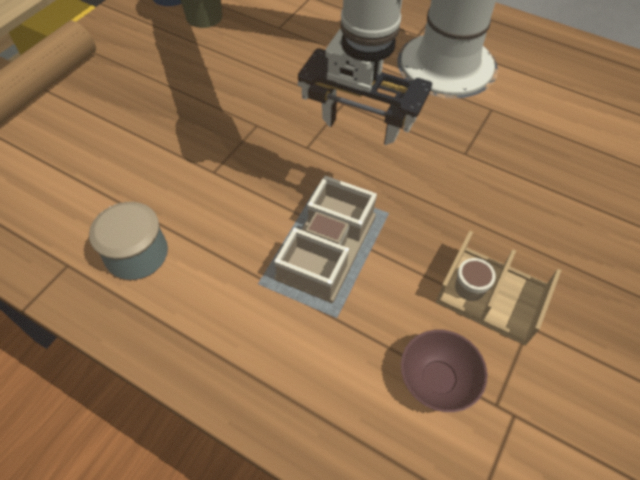

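The box sits upright in the gap at about (228, 327), the tray lies square on the mat, the bystanders are unmoved and the arm is clear.

```bash
python3 -c "
from workcell import bot
print(bot.close_job())"
```

```text
the job is handed in; nothing more can be done
None
```

The job is handed in at about 25 s: in the last pictures the tray was square on the mat within about 3 mm, with the box upright in the gap, the bystanders unmoved and the arm clear; no verdict came back, and pot rims spoiled the final measurement of the box, so its centring rests on the gripper's position at release.

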